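# Unlock the dust trap and hold its inspection flap at the mark

## Robot

A 6-joint arm with a two-finger parallel gripper is mounted at the origin on a cart in front of the work surface, level with it; the furniture and walls round the work are solid. World frame = base frame: x ahead of the robot, y to its left, z up, the work surface at z = 0. Lengths are in m, angles in degrees, forces in N, time in s.
With the tool pointing down it reaches from about 0.35 to 0.85 m from the base axis. Payload 8.1 kg.
Tool frame: the origin (TCP) lies midway between the tips of the shut fingers; the grasp point (between the pads) lies 19 mm behind it (pinch_z is the distance from the TCP to the grasp point, in m); z points along the fingers, y is the direction in which the jaws open and shut (so a half turn about z gives the same grasp; the last joint's range is limited). The gripper opens to 93 mm and grips with 3 to 60 N. Pads are 15 mm wide; open, the fingers measure 128 mm over their backs; the gripper's body (75 mm by 188 mm) begins 65 mm behind the grasp point.
Start: joints at [65.065, 7.471, 85.268, -0, 87.261, -4.893], TCP at [0.206, 0.564, 0.219] pointing down, gripper open.
Joint ranges: [-169.43, 169.43], [-51.17, 129.36], [1.28, 143.12], [-76.62, 256.62], [0, 156.53], [-152.29, 152.29]. Speed limits (degrees/s): [136.94, 136.94, 159.86, 180, 180, 180].

## Interface

Orientations are given as a 3x3 rotation matrix whose columns are the frame's x, y, z axes.
In Python, from cell import get_obs, grab_frame, close_job, boxes_of, cut_out, pinch_z gives the robot as it stands. The module is installed in compiled form; this text tells all that it offers.
- The arm moves only by the tool apply_moves, never from a script. Its argument "commands" is a list of rows, each an object with "linear": the shift along the tool's x, y, z in mm, a list of three; "turn": the turn about the tool's z in degrees. In form: [{"linear": [tx, ty, tz], "turn": turn}, ...]. A call has 1 to 20 rows; each row is the pose to reach, as a shift and turn from the pose commanded when the call began, along the tool's axes at that moment; what a row does not reach only later rows make up. A row lasts 1/8 s, in which the tool goes at most 62.5 mm and 10.7 degrees, less where a joint would pass 70% of its speed; a pose out of reach is approached as far as the arm can. A call with a gripper value outside its range is refused whole. "claw" is the gripper's target within -1 to 1 (shut at 1, half-way at 0, fully open at -1), set as the call begins (left out, the last holds). The fingers move at their own pace and stop on an object; "force" is the grip in N (left out, the last holds). Time passes only in rows, so rows that repeat a pose let the fingers close. It gives the time, the measured TCP pose, the force and the opening at its end, in the units of the state.
- get_obs(): the state, without advancing time (a new reading comes with each control period).
- grab_frame(name): name is "side" or "top" or "wrist"; returns a dict with "img" (420x560x3 uint8, red, green, blue), "vertical_fov" (degrees; the focal length in pixels is half the picture's height over the tangent of half this angle, whatever the lens; pixels are square), "cx", "cy" (the principal point, pixels), "world_from_camera" (4x4, takes a point from camera to world coordinates); the wrist camera has in their place "tool_from_camera" (4x4, takes a point from camera to tool coordinates, whose origin is the TCP and whose axes are the flange's). Camera axes: x right, y down, z forward; pixel columns grow to the right and rows downward; lengths in m; the calibration is good to about 2 mm. The wrist camera is an equidistant fisheye: a pixel r from the principal point sees the ray r / f radians off the axis. A picture is of the moment at which its call begins: read the wrist's pose just before it. There is no depth.
- close_job(): hands the job in, once; it reports no verdict.
Trained networks look in a picture, given as the dict that the camera call returned (one of the last four; its "shot" number tells which), for a name from the list of things; names that differ only in an ending like _2 or _b are one class to them, and where a whole thing is asked for, a point or a joint stands for the part that bears it (a point fixed in the world has none). Each returns a list of dicts, best first, with "confidence" (0 to 1); they miss things now and then, are a little off and sometimes report something else, mostly with a low value. They report only what shows in the picture. A call takes as long as a camera call.
- boxes_of(picture, query): "centre" ([x, y, z] in m, in world coordinates, good to about 4 mm: the middle of the surface that is visible of it).
- cut_out(picture, query): "region" (420x560 bool, what is visible of it).
The state is a dict: "clock": time; "qpos": joint angles; "dq": joint speeds; "tau": joint torques, N m; "tcp_pos": TCP position; "ee_rot": TCP orientation; "force": force on the tool from outside, world axes, zero at the start; "torque": the same for the moment, N m; "width": finger opening in m.
Only numpy, scipy, OpenCV 4.12 (cv2) and the standard library are available. Lean on these libraries where they do the work, as an engineer would, in place of code of your own. Each camera call takes 0.05 s, during which the arm holds its last target.

## Task

Take the blue key out of its wooden stand, push it fully home in the lock of the grey dust trap and turn it a quarter turn clockwise so that the red tongue swings off the flap; leave the key in the lock. Then lift the flap by its black bar until its red pointer stands at the yellow mark, and finish while holding it still there in mid-air: do not let go at the end, the flap would fall shut. Leave the two wooden blocks and the whetstone where they lie.

Things in the scene. Friction and masses are not known exactly. Their poses are not given: they have to be found in the camera images.
- key_bow (a point): Centre of the loose key's blue flat bow: 34 mm wide (y), 10 mm thick (x), 36 mm high (z up). Below it a round collar, 25 mm across, 4 mm thick (18 to 22 mm below this point), then a steel blade 14 (y) x 6 mm (x), 20 mm long, its end rounded (3 mm). The key (50 g) starts upright in its stand, collar on the stand's top; a half turn about z makes no difference.
- key_tip (a point): Centre of the lower end of the key's blade, 42 mm below key_bow; same axes.
- key: The key itself; origin at the tip of its blade, axes as key_bow.
- stand: Fixed wooden key stand, 60 (x) x 90 (y) x 30 mm high, with a slot at its centre, in which the key's blade stands 20 mm deep; origin at the centre of its underside. The key's axes start parallel to the stand's.
- lock_mouth (a point): Centre of the slot's mouth on top of the brass lock plug (34 mm across, top 77.5 mm above the bench), on its vertical axis. The slot goes straight down 22 mm, 17 mm long (y) x 9 mm wide (x); this point turns with the plug, z up. A key fully home rests its collar on the plug, its bow's centre 22 mm above this point. The red tongue, 14 mm wide, reaches 45 mm to -y, its top 3 mm lower.
- lock (a joint): Angle of the lock plug, rad: 0 = the red tongue lies square over the flap and blocks it; grows clockwise seen from above to the stop at 1.57, tongue to the trap's front. The tongue clears the flap above 1.1; open counts above 1.2. Starts at 0 to 0.25. About 0.06 N m of friction; stays where it is left. The key has about 0.2 rad of play in the slot.
- trap: The fixed grey dust trap, a box 160 x 160 mm, 60 mm high; origin at the centre of the box's underside, x from its front (bar side) to its back (hinge side). The lock stands on a block on its +y side; on its -y side, 94 mm from the middle, a steel quadrant with tick marks rises to 165 mm above the bench.
- flap_hinge (a point): Fixed point on the flap's hinge axis, midway along it, 63 mm above the bench, at the back of the dust trap. x points level from the trap's front (bar side) to its back, y along the hinge axis, z up.
- flap (a joint): Angle of the flap, rad: 0 = closed and level, growing as its front edge swings up about the hinge's y axis, to 1.3. The flap (0.3 to 0.5 kg, aluminium, 152 mm long, 164 mm wide, 6 mm thick) falls shut when let go.
- flap_bar (a point): Centre of the black round bar by which the flap is lifted: 12 mm across, 100 mm long, parallel to the hinge (y), 210 mm from the hinge axis in the flap's plane, 55 mm in front of the flap's front edge. Two arms hold it 45 mm to either side of this point. Pinched from above, across x, it pivots between the fingers as the flap rises.
- flap_pointer (a point): Free end of the red pin that sticks out of the flap's -y edge, 118 mm from the hinge axis: the flap's pointer.
- mark_tab (a point): Centre of the yellow tab of the mark, 18 mm high along the arc, 118 mm from the hinge axis, just outside the pointer's end. The mark is only a sight: the flap passes it without touching.
- mark (a joint): Angle at which the mark is set, rad, measured like flap: the pointer stands at the mark when the two are equal. Set between 0.45 and 0.9 and fixed for the run.
- dark_block: Bystander: dark brown wooden block, 42 x 110 x 28 mm; origin at the centre of its underside.
- pale_block: Bystander: pale wooden block with a knot, 38 x 120 x 25 mm; origin at the centre of its underside.
- stone: Bystander: grey whetstone on its wooden bed, 65 x 190 x 28 mm; origin at the centre of its underside.

How it is judged:
By the outcome, as a careful person would: the job done as asked, in the order asked, and still so for the second after the job is handed in, while the arm keeps its last pose, push and grip.
It also fails if it takes over 67 s, if anything falls off the work surface, if the arm or the gripper's body presses on something with over 40 N, if the wrist force passes 120 N, or if a joint passes its speed limit or range.

## Working session

There is one attempt and no reset: what is moved stays moved. The work goes in short steps, Python scripts to look and compute and a tool call to move; the robot and the scene stay as the last step left them, time stands still between calls to the robot, and variables do not carry over. Pictures are saved under pics/ and viewed, and the job is handed in when it is done.

Besides the shell and the picture viewer there is one more tool, called after "Request:" as name([rows], argument=value, ...), one row to a line, values as JSON. apply_moves: Moves the arm, as the interface text tells. Its arguments: {"type":"object","properties":{"commands":{"type":"array","items":{"type":"object","properties":{"linear":{"type":"array","items":{"type":"number"}},"turn":{"type":"number"}}}},"claw":{"type":"number"},"force":{"type":"number"}},"required":["commands"]}

```bash
mkdir -p pics; ls
python3 - <<'E'
from cell import *
import cv2,numpy as np
o=get_obs();print({k:np.round(v,3).tolist() for k,v in o.items()}, pinch_z if not callable(pinch_z) else pinch_z())
for n in ["top","side","wrist"]:
    f=grab_frame(n); cv2.imwrite(f"pics/{n}0.png",f["img"][:,:,::-1])
    print(n,f["vertical_fov"],f["cx"],f["cy"]); 
    print(np.round(f.get("world_from_camera",f.get("tool_from_camera")),3).tolist())
    for q in ["key_bow","key_tip","stand","lock_mouth","lock","trap","flap_bar","flap_pointer","mark_tab","mark","flap","dark_block","pale_block","stone"]:
        try: print(q,[(np.round(b["centre"],3).tolist(),round(b["confidence"],2)) for b in boxes_of(f,q)[:2]])
        except Exception as e: print(q,e)
E
```

```text
pics
{'clock': 0.0, 'qpos': [65.065, 7.515, 85.33, -0.001, 87.262, -4.891], 'dq': [0.047, 0.037, -0.022, -0.069, -0.106, 0.031], 'tau': [-0.0, -55.984, -49.176, 0.077, 0.035, -0.0], 'tcp_pos': [0.205, 0.563, 0.218], 'ee_rot': [[-0.939, 0.343, -0.001], [0.343, 0.939, -0.002], [0.0, -0.002, -1.0]], 'force': [0.523, -0.433, -0.334], 'torque': [0.026, 0.045, -0.009], 'width': 0.093} 0.0188
top 50.81019478526478 284.31165012472763 210.72236343885285
[[-0.032, -0.972, 0.232, 0.264], [-0.999, 0.033, -0.001, 0.031], [-0.007, -0.232, -0.973, 1.412], [0.0, 0.0, 0.0, 1.0]]
key_bow [([0.506, -0.256, 0.065], 0.57)]
key_tip [([0.507, -0.254, 0.069], 0.46)]
stand [([0.505, -0.251, 0.031], 0.56)]
lock_mouth [([0.524, 0.119, 0.078], 0.62)]
lock [([0.527, 0.119, 0.076], 0.57), ([0.579, 0.356, 0.027], 0.39)]
trap [([0.562, 0.027, 0.07], 0.59), ([0.566, 0.019, 0.062], 0.57)]
flap_bar [([0.567, 0.02, 0.066], 0.82)]
flap_pointer [([0.57, 0.024, 0.069], 0.94)]
mark_tab [([0.568, 0.024, 0.066], 0.27)]
mark [([0.586, -0.082, 0.143], 0.39), ([0.491, 0.349, 0.021], 0.23)]
flap [([0.563, 0.026, 0.068], 0.83)]
d
[... 680 characters left out ...]
74], 0.31)]
mark_tab [([0.592, -0.079, 0.132], 0.45), ([0.496, -0.272, 0.028], 0.26)]
mark [([0.588, -0.082, 0.132], 0.61)]
flap [([0.551, 0.016, 0.064], 0.67), ([0.522, 0.116, 0.076], 0.52)]
dark_block [([0.603, -0.306, 0.028], 0.79)]
pale_block [([0.49, 0.332, 0.029], 0.73)]
stone [([0.569, 0.328, 0.027], 0.86), ([0.489, 0.329, 0.027], 0.45)]
wrist 65.70646984690485 284.876421436938 205.1948895907454
[[0.001, -0.954, -0.299, 0.084], [1.0, 0.0, 0.002, -0.0], [-0.002, -0.299, 0.954, -0.166], [0.0, 0.0, 0.0, 1.0]]
key_bow []
key_tip []
stand []
lock_mouth []
lock []
trap []
flap_bar []
flap_pointer []
mark_tab []
mark []
flap []
dark_block []
pale_block [([0.482, 0.374, 0.028], 0.7)]
stone []
```

View pics/top0.png

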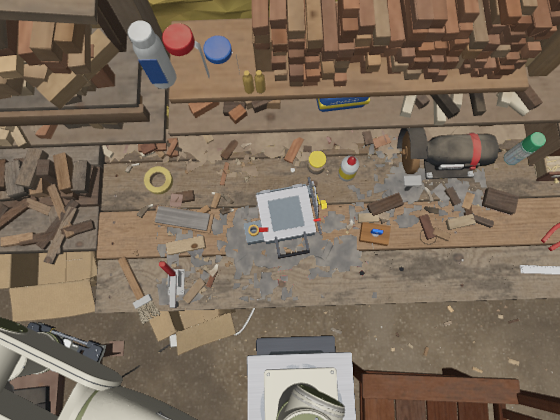

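View pics/side0.png

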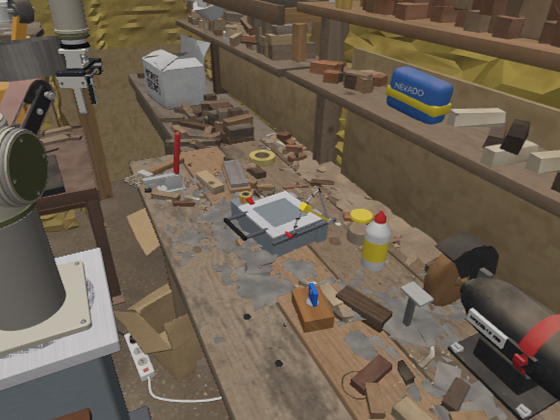

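View pics/wrist0.png

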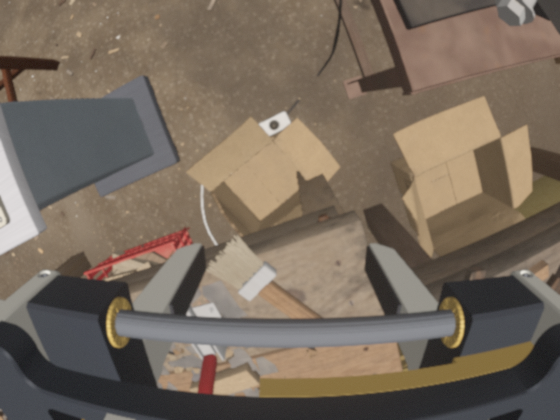

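The top view shows the trap at about (287,212), the lock at (254,230), the stand with the blue key at (376,233) and the yellow mark at (321,205). I'll zoom in on the saved pictures.

Run:
```python
import cv2,numpy as np
t=cv2.imread("pics/top0.png");s=cv2.imread("pics/side0.png")
cv2.imwrite("pics/top0c.png",cv2.resize(t[170:270,230:400],(800,470),interpolation=cv2.INTER_CUBIC))
cv2.imwrite("pics/side0c.png",cv2.resize(s[175:335,215:395],(675,600),interpolation=cv2.INTER_CUBIC))
from cell import *
print(get_obs()["clock"])
```

```text
2.25
```

View pics/top0c.png

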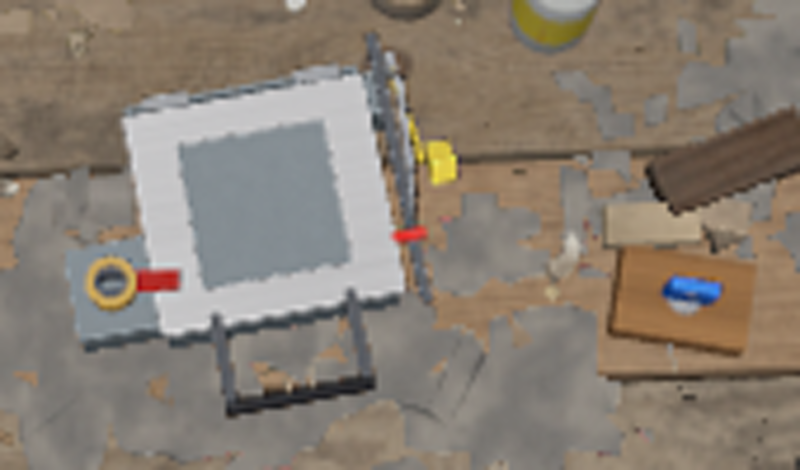

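View pics/side0c.png

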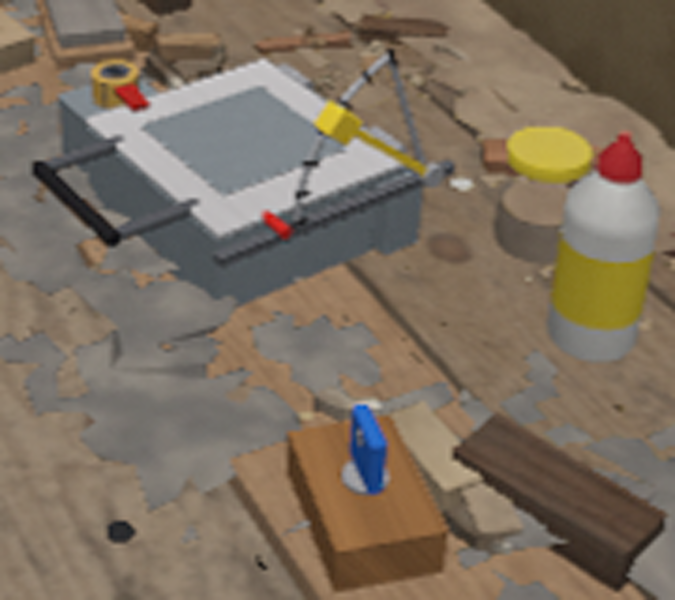

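Request:
apply_moves([
  {"linear": [-449, -372, -81], "turn": 60},
  {"linear": [-449, -372, -81], "turn": 60},
  {"linear": [-449, -372, -81], "turn": 60},
  {"linear": [-449, -372, -81], "turn": 60},
  {"linear": [-449, -372, -81], "turn": 60},
  {"linear": [-449, -372, -81], "turn": 60},
  {"linear": [-449, -372, -81], "turn": 60},
  {"linear": [-449, -372, -81], "turn": 60},
  {"linear": [-449, -372, -81], "turn": 60},
  {"linear": [-449, -372, -81], "turn": 60},
  {"linear": [-449, -372, -81], "turn": 60},
  {"linear": [-449, -372, -81], "turn": 60},
  {"linear": [-449, -372, -81], "turn": 60},
], claw=-1)

```text
clock: 3.88
tcp_pos: [0.4994, 0.0614, 0.2995]
ee_rot: [[-0.174, 0.985, -0.0], [0.985, 0.174, 0.0], [0.0, -0.0, -1.0]]
force: [0.0, 0.0, -0.4]
width: 0.0928
```

```bash
cat > h.py <<'E'
from cell import *
import cv2,numpy as np,pickle
def snap(n,name):
    o=get_obs(); f=grab_frame(n); cv2.imwrite(f"pics/{name}.png",f["img"][:,:,::-1])
    d=dict(f=f,o=o); pickle.dump(d,open(f"pics/{name}.pkl","wb")); return d
def cam(d):
    f,o=d["f"],d["o"]
    if "world_from_camera" in f: return np.array(f["world_from_camera"])
    T=np.eye(4);T[:3,:3]=o["ee_rot"];T[:3,3]=o["tcp_pos"]; return T@np.array(f["tool_from_camera"])
def foc(f): return 210/np.tan(np.radians(f["vertical_fov"]/2))
def pix2world(d,u,v,z):
    f=d["f"];M=cam(d);F=foc(f);x,y=u-f["cx"],v-f["cy"]
    if "tool_from_camera" in f:
        r=np.hypot(x,y);a=r/F; ray=np.array([np.sin(a)*x/max(r,1e-9),np.sin(a)*y/max(r,1e-9),np.cos(a)])
    else: ray=np.array([x/F,y/F,1])
    w=M[:3,:3]@ray; s=(z-M[2,3])/w[2]; return M[:3,3]+s*w
def world2pix(d,p):
    f=d["f"];M=np.linalg.inv(cam(d));F=foc(f);p=M[:3,:3]@np.array(p)+M[:3,3]
    if "tool_from_camera" in f:
        r=np.hypot(p[0],p[1]);a=np.arctan2(r,p[2]);return f["cx"]+F*a*p[0]/r,f["cy"]+F*a*p[1]/r
    return f["cx"]+F*p[0]/p[2],f["cy"]+F*p[1]/p[2]
def st():
    o=get_obs();print(round(o["clock"],2),"tcp",np.round(o["tcp_pos"],4).tolist(),"yawy",round(float(np.degrees(np.arctan2(o["ee_rot"][1][1],o["ee_rot"][0][1]))),2),"F",np.round(o["force"],1).tolist(),"T",np.round(o["torque"],2).tolist(),"w",round(o["width"],4),"q",np.round(o["qpos"],1).tolist());return o
E
python3 - <<'E'
from h import *
st(); d=snap("wrist","w1")
for q in ["lock_mouth","flap_bar","flap_pointer","mark_tab"]:
    print(q,[(np.round(b["centre"],3).tolist(),round(b["confidence"],2)) for b in boxes_of(d["f"],q)[:2]])
E
```

```text
3.88 tcp [0.4994, 0.0614, 0.2995] yawy 10.05 F [0.0, 0.0, -0.4] T [-0.0, 0.06, -0.05] w 0.0928 q [1.2, -8.7, 93.0, 0.0, 95.8, -8.9]
lock_mouth [([0.523, 0.122, 0.074], 0.8), ([0.51, -0.253, 0.065], 0.66)]
flap_bar [([0.569, 0.036, 0.067], 0.76), ([0.528, 0.124, 0.079], 0.24)]
flap_pointer [([0.564, 0.035, 0.066], 0.94), ([0.556, 0.041, 0.067], 0.17)]
mark_tab [([0.592, -0.075, 0.136], 0.91)]
```

View pics/w1.png

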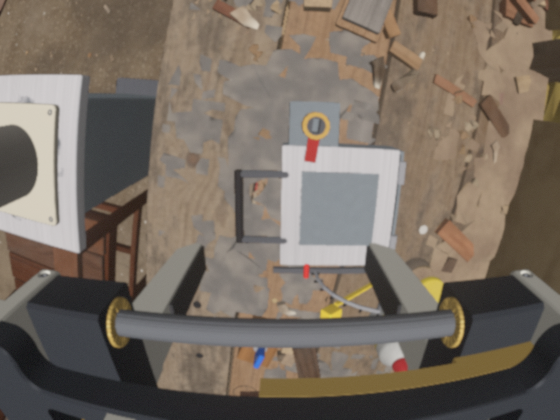

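The wrist view shows the lock ring at (316,127), its tongue reaching to about (310,160), the bar's axis at column 239 (rows 172 to 242), and the key and stand partly hidden at the bottom. I'll refine these numbers in an enlarged crop.

Run:
```python
import cv2
i=cv2.imread("pics/w1.png")[90:280,225:415]
cv2.imwrite("pics/w1c.png",cv2.resize(i,(570,570),interpolation=cv2.INTER_CUBIC))
i=cv2.imread("pics/w1.png")[95:175,280:350]
cv2.imwrite("pics/w1d.png",cv2.resize(i,(525,600),interpolation=cv2.INTER_CUBIC))
```

```text
(no output)
```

View pics/w1c.png

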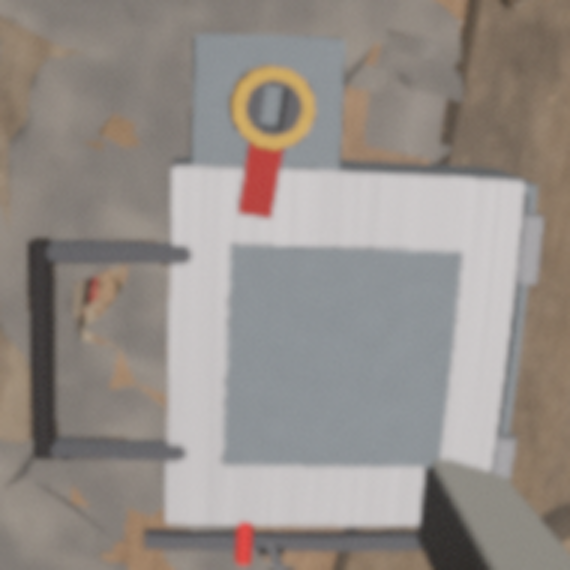

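View pics/w1d.png

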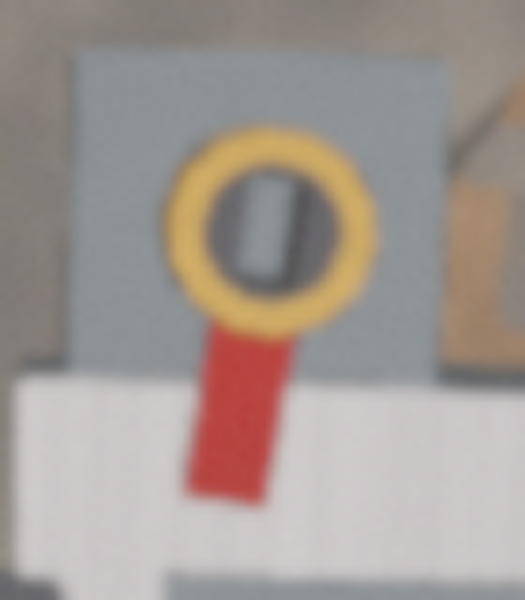

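```bash
cat > m1.py <<'E'
from h import *
d=pickle.load(open("pics/w1.pkl","rb"))
P=lambda u,v,z:pix2world(d,u,v,z)[:2]
yaw=lambda a,b:np.degrees(np.arctan2((b-a)[1],(b-a)[0]))
L=P(316.1,125.9,.0775);T=P(310.1,161.4,.0745);b1=P(238.3,170,.063);b2=P(239.3,241.7,.063);c1=P(282.3,145,.066);c2=P(280,265,.066)
print("lock",L,"tongue",T,np.linalg.norm(T-L),"dir+90",yaw(L,T)+90)
print("bar",b1,b2,(b1+b2)/2,np.linalg.norm(b1-b2),yaw(b2,b1)-90)
print("flap front",c1,c2,np.linalg.norm(c1-c2),yaw(c2,c1)-90)
c3=P(225+525/3,90+182/3,.066);print("flap top",c1,c3,yaw(c1,c3),np.linalg.norm(c1-c3))
g1=P(225+195/3,90+37/3,.06);g2=P(225+342/3,90+38/3,.06);print("lockblock yaw",yaw(g1,g2))
E
python3 m1.py
```

```text
lock [0.52531854 0.12844454] tongue [0.52672406 0.08431886] 0.04414806603694478 dir+90 1.824409048873008
bar [0.44048379 0.0560388 ] [ 0.45492579 -0.0417273 ] [0.44770479 0.00715575] 0.09882703263627447 8.402958346365281
flap front [0.48997847 0.09713466] [ 0.51522221 -0.06525848] 0.16434347205342698 8.835813075005206
flap top [0.48997847 0.09713466] [0.63979932 0.11959791] 8.527070302620357 0.15149548948133368
lockblock yaw 10.784232020778177
```

Request:
apply_moves([
  {"linear": [-297, -46, 90], "turn": 16},
  {"linear": [-297, -46, 90], "turn": 16},
  {"linear": [-297, -46, 90], "turn": 16},
  {"linear": [-297, -46, 90], "turn": 16},
  {"linear": [-297, -46, 90], "turn": 16},
  {"linear": [-297, -46, 90], "turn": 16},
  {"linear": [-297, -46, 90], "turn": 16},
])

```text
clock: 5.0
tcp_pos: [0.5059, -0.2399, 0.2096]
ee_rot: [[0.106, 0.994, -0.0], [0.994, -0.106, 0.001], [0.001, -0.0, -1.0]]
force: [-0.0, 0.0, 0.9]
width: 0.093
```

```bash
python3 - <<'E'
from h import *
st(); d=snap("wrist","w2")
for q in ["key_bow","stand"]:
    print(q,[(np.round(b["centre"],3).tolist(),round(b["confidence"],2)) for b in boxes_of(d["f"],q)[:2]])
i=d["f"]["img"][80:330,160:400,::-1]
cv2.imwrite("pics/w2c.png",cv2.resize(i,(576,600),interpolation=cv2.INTER_CUBIC))
E
python3 - <<'E'
import sys;sys.path.insert(0,'.')
import os;os.chdir('.')
from h import *
f=dict(vertical_fov=50.81019478526478,cx=284.31,cy=210.72,world_from_camera=[[-0.032, -0.972, 0.232, 0.264], [-0.999, 0.033, -0.001, 0.031], [-0.007, -0.232, -0.973, 1.412], [0,0,0,1]])
print("top lock",pix2world(dict(f=f,o=0),253.8,230.2,.0775))
f=dict(vertical_fov=53.937338389720374,cx=277.956,cy=207.32,world_from_camera=[[0.899, -0.216, 0.382, 0.178], [-0.438, -0.477, 0.762, -0.761], [0.018, -0.852, -0.523, 0.618],[0,0,0,1]])
print("side lock",pix2world(dict(f=f,o=0),245.7,195,.0775))
E
```

```text
5.0 tcp [0.5059, -0.2399, 0.2096] yawy -6.08 F [-0.0, 0.0, 0.9] T [-0.05, 0.11, -0.02] w 0.093 q [-30.6, 1.6, 92.4, 0.0, 86.0, -24.6]
key_bow [([0.512, -0.251, 0.068], 0.83), ([0.586, -0.082, 0.142], 0.29)]
stand [([0.514, -0.246, 0.028], 0.84)]
top lock [0.52388941 0.12522402 0.0775    ]
side lock [0.52266533 0.11692348 0.0775    ]
```

View pics/w2c.png

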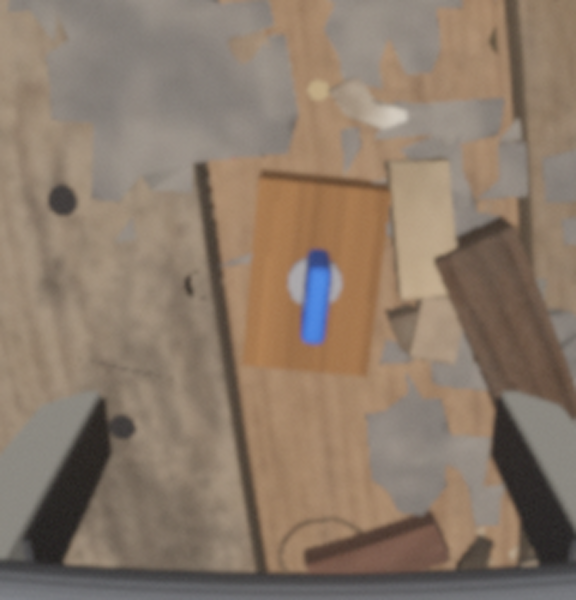

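Run:
```python
from h import *
d=pickle.load(open("pics/w2.pkl","rb"))
Q=lambda u,v,z:pix2world(d,160+u/2.4,80+v/2.4,z)[:2]
c=[Q(*p,.03) for p in [(262,175),(390,187),(367,375),(245,365)]]
print(np.round(c,4)); print("center",np.mean(c,0))
for a,b in [(0,1),(1,2),(3,2),(0,3)]:
    v=c[b]-c[a];print(np.linalg.norm(v),np.degrees(np.arctan2(v[1],v[0])))
k1,k2=Q(318,266,.07),Q(313,343,.07);print("bow",k1,k2,(k1+k2)/2,np.linalg.norm(k1-k2),np.degrees(np.arctan2(*(k1-k2)[::-1]))-90)
print("collar ctr",Q(315,283,.034))
# colour segmentation top face of the bow
im=d["f"]["img"].astype(int); m=(im[...,2]>im[...,0]+60)&(im[...,2]>150); v,u=np.nonzero(m); print("blue bright",u.mean(),v.mean(),m.sum(),u.min(),u.max(),v.min(),v.max())
print(pix2world(d,u.mean(),v.mean(),.07))
```

```text
[[ 0.4927 -0.2036]
 [ 0.5493 -0.2149]
 [ 0.5315 -0.3044]
 [ 0.4738 -0.2931]]
center [ 0.51184704 -0.25399743]
0.057630004567819346 -11.27852365532139
0.09131965469235277 -101.18380512056584
0.05880363991471154 -11.146234012930112
0.0914610168278985 -101.91909090547044
bow [ 0.51352928 -0.2375316 ] [ 0.50817647 -0.27041666] [ 0.51085287 -0.25397413] 0.03331786196392596 -9.245139812742707
collar ctr [ 0.51123834 -0.25487988]
blue bright 291.1979865771812 206.08724832214764 298 286 297 191 222
[ 0.51071475 -0.25287875  0.07      ]
```

Request:
apply_moves([
  {"linear": [-13.5, 7, 40], "turn": 5},
  {"linear": [-13.5, 7, 90], "turn": 5},
  {"linear": [-13.5, 7, 130], "turn": 5},
  {"linear": [-13.5, 7, 155], "turn": 5},
  {"linear": [-13.5, 7, 168], "turn": 5},
  {"linear": [-13.5, 7, 171], "turn": 5},
  {"linear": [-13.5, 7, 171], "turn": 5},
], claw=0, force=40)

```text
clock: 6.02
tcp_pos: [0.5125, -0.2545, 0.0399]
ee_rot: [[0.191, 0.982, 0.002], [0.982, -0.191, -0.001], [-0.001, 0.002, -1.0]]
force: [-0.7, 0.0, 0.7]
width: 0.0468
```

Request:
apply_moves([
  {"linear": [0, 0, 0], "turn": 0},
  {"linear": [0, 0, 0], "turn": 0},
  {"linear": [0, 0, 0], "turn": 0},
  {"linear": [0, 0, 0], "turn": 0},
  {"linear": [0, 0, 0], "turn": 0},
  {"linear": [0, 0, 0], "turn": 0},
], claw=1, force=40)

```text
clock: 6.78
tcp_pos: [0.5115, -0.2544, 0.0387]
ee_rot: [[0.192, 0.981, 0.0], [0.981, -0.192, -0.0], [-0.0, 0.0, -1.0]]
force: [-1.1, -0.4, 1.2]
width: 0.0099
```

Run:
```python
from h import *
st(); d=snap("wrist","w3"); i=d["f"]["img"][150:390,160:400,::-1]
cv2.imwrite("pics/w3c.png",cv2.resize(i,(600,600),interpolation=cv2.INTER_CUBIC))
```

```text
6.78 tcp [0.5115, -0.2544, 0.0387] yawy -11.04 F [-1.1, -0.4, 1.2] T [-0.05, 0.09, 0.06] w 0.0099 q [-31.6, 12.2, 99.6, -0.0, 68.2, -20.5]
```

View pics/w3c.png

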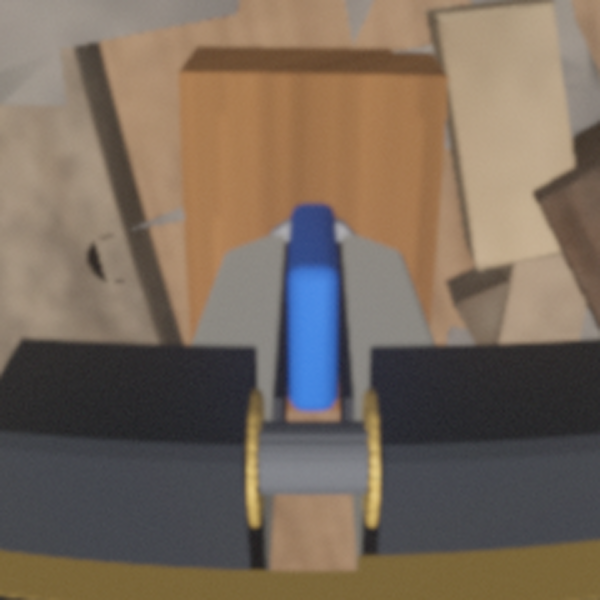

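Run:
```python
from h import *
d=pickle.load(open("pics/w3.pkl","rb"))
Q=lambda u,v,z:pix2world(d,160+u/2.5,150+v/2.5,z)
R=np.array(d["o"]["ee_rot"]);t=np.array(d["o"]["tcp_pos"])
for z in (.070,):
  for uv in [(314,266),(313,408),(313,338),(291,338),(337,338)]:
    print(uv,np.round(R.T@(Q(*uv,z)-t)*1000,1))
```

```text
(314, 266) [ 16.9   0.2 -31.3]
(313, 408) [-15.6   0.1 -31.3]
(313, 338) [  1.3   0.  -31.3]
(291, 338) [  1.2  -4.2 -31.3]
(337, 338) [  1.2   4.7 -31.3]
```

Request:
apply_moves([
  {"linear": [0, 0, -10], "turn": 0},
  {"linear": [0, 0, -30], "turn": 0},
  {"linear": [0, 0, -70], "turn": 0},
  {"linear": [0, 0, -120], "turn": 0},
  {"linear": [0, 0, -170], "turn": 0},
  {"linear": [0, 0, -200], "turn": 0},
  {"linear": [0, 0, -200], "turn": 0},
])

```text
clock: 7.7
tcp_pos: [0.5133, -0.2554, 0.2438]
ee_rot: [[0.191, 0.981, 0.007], [0.981, -0.191, -0.004], [-0.003, 0.007, -1.0]]
force: [0.7, 0.3, -0.8]
width: 0.01
```

Request:
apply_moves([
  {"linear": [30, -4.8, 0], "turn": -2},
  {"linear": [80, -12.7, 0], "turn": -4},
  {"linear": [135, -21.4, 0], "turn": -7},
  {"linear": [190, -30.1, 0], "turn": -10},
  {"linear": [245, -38.8, 0], "turn": -12.8},
  {"linear": [300, -47.5, 0], "turn": -12.8},
  {"linear": [345, -54.6, 10], "turn": -12.8},
  {"linear": [370, -58.6, 40], "turn": -12.8},
  {"linear": [376.4, -59.6, 70], "turn": -12.8},
  {"linear": [376.4, -59.6, 86], "turn": -12.8},
  {"linear": [376.4, -59.6, 89], "turn": -12.8},
  {"linear": [376.4, -59.6, 89], "turn": -12.8},
])

```text
clock: 9.2
tcp_pos: [0.5255, 0.126, 0.1503]
ee_rot: [[-0.03, 1.0, 0.001], [1.0, 0.03, 0.0], [-0.0, 0.001, -1.0]]
force: [0.0, -0.7, -0.3]
width: 0.0096
```

Run:
```python
from h import *
st(); d=snap("wrist","w4"); i=d["f"]["img"][120:360,160:400,::-1]
cv2.imwrite("pics/w4c.png",cv2.resize(i,(600,600),interpolation=cv2.INTER_CUBIC))
d=snap("side","s4");i=d["f"]["img"][110:240,190:320,::-1]
cv2.imwrite("pics/s4c.png",cv2.resize(i,(600,600),interpolation=cv2.INTER_CUBIC))
```

```text
9.2 tcp [0.5255, 0.126, 0.1503] yawy 1.71 F [0.0, -0.7, -0.3] T [-0.09, 0.07, 0.02] w 0.0096 q [8.0, 0.7, 99.6, -0.0, 79.7, 6.3]
```

View pics/w4c.png

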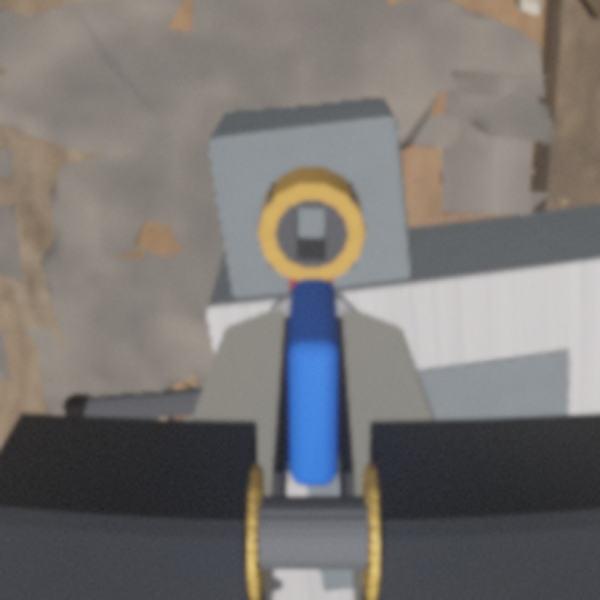

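View pics/s4c.png

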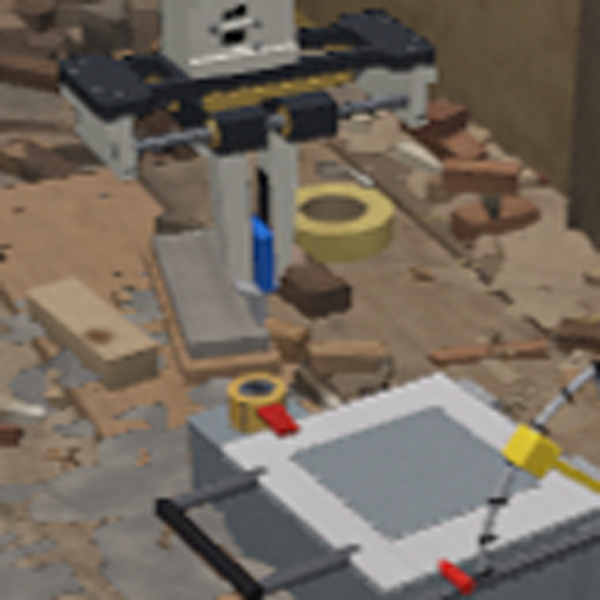

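Run:
```python
from h import *
d=pickle.load(open("pics/w4.pkl","rb"))
R=np.array(d["o"]["ee_rot"]);t=np.array(d["o"]["tcp_pos"])
for uv in [(312,231),(312,178),(312,283),(259,231),(365,231)]:
    p=pix2world(d,160+uv[0]/2.5,120+uv[1]/2.5,.0775);print(uv,np.round(p,4),np.round(R.T@(p-t)*1000,1))
im=d["f"]["img"].astype(int);m=(im[...,0]>150)&(im[...,0]-im[...,2]>60)
sub=np.zeros_like(m);sub[185:238,255:315]=m[185:238,255:315];v,u=np.nonzero(sub);print(u.min(),u.max(),v.min(),v.max(),len(u))
s=pickle.load(open("pics/s4.pkl","rb"))
print("side ring", pix2world(s,190+259/4.615,110+388/4.615,.0775))
print("proj of wrist lock in side crop",[( (a-190)*4.615,(b-110)*4.615) for a,b in [world2pix(s,pix2world(d,284.8,212.4,.0775))]])
# key tip predicted in side crop vs seen
tip=t+R@np.array([.0008,0,-.0133]); print("bow centre pred side crop",[((a-190)*4.615,(b-110)*4.615) for a,b in [world2pix(s,tip)]])
```

```text
(312, 231) [0.5254 0.1293 0.0775] [ 3.4 -0.1 72.8]
(312, 178) [0.5249 0.1463 0.0775] [20.4 -0.1 72.8]
(312, 283) [0.5259 0.1119 0.0775] [-14.1  -0.1  72.8]
(259, 231) [0.5089 0.1288 0.0775] [  3.4 -16.6  72.8]
(365, 231) [0.5419 0.1298 0.0775] [ 3.4 16.4 72.8]
264 305 192 232 732
side ring [0.52530103 0.12236992 0.0775    ]
proj of wrist lock in side crop [(np.float64(254.56192701809383), np.float64(382.480056950978))]
bow centre pred side crop [(np.float64(252.72490719598488), np.float64(248.16992831402877))]
```

Request:
apply_moves([
  {"linear": [2.5, -0.2, 10], "turn": 0},
  {"linear": [2.5, -0.2, 25], "turn": 0},
  {"linear": [2.5, -0.2, 35], "turn": 0},
  {"linear": [2.5, -0.2, 38], "turn": 0},
  {"linear": [2.5, -0.2, 38], "turn": 0},
])

```text
clock: 9.93
tcp_pos: [0.5246, 0.129, 0.1112]
ee_rot: [[-0.031, 1.0, -0.001], [1.0, 0.031, -0.0], [-0.0, -0.001, -1.0]]
force: [-0.9, -0.2, -0.8]
width: 0.01
```

Run:
```python
from h import *
st(); d=snap("wrist","w5"); i=d["f"]["img"][150:350,190:390,::-1]
cv2.imwrite("pics/w5c.png",cv2.resize(i,(600,600),interpolation=cv2.INTER_CUBIC))
d=snap("side","s5");i=d["f"]["img"][130:220,200:290,::-1]
cv2.imwrite("pics/s5c.png",cv2.resize(i,(600,600),interpolation=cv2.INTER_CUBIC))
```

```text
9.93 tcp [0.5246, 0.129, 0.1112] yawy 1.76 F [-0.9, -0.2, -0.8] T [-0.1, 0.09, 0.03] w 0.01 q [8.4, 2.7, 101.7, -0.0, 75.6, 6.6]
```

View pics/w5c.png

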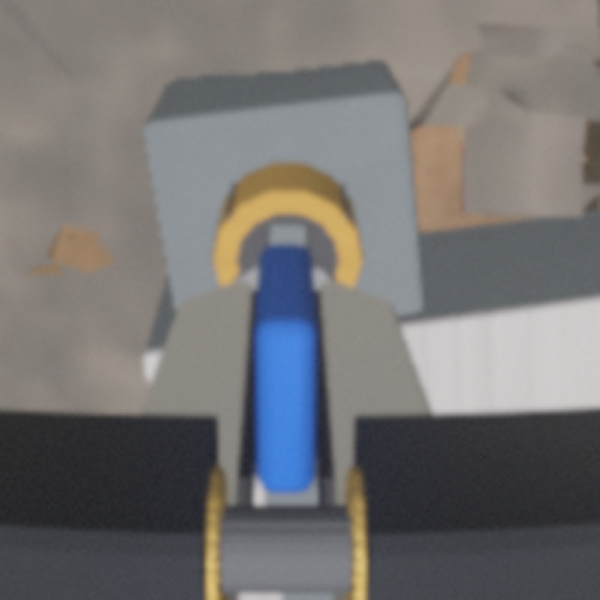

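View pics/s5c.png

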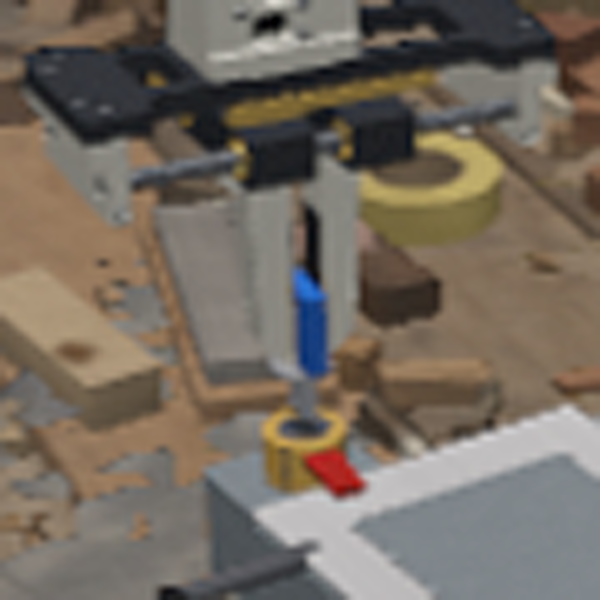

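Request:
apply_moves([
  {"linear": [0, 0, 3], "turn": 0},
  {"linear": [0, 0, 6], "turn": 0},
  {"linear": [0, 0, 9], "turn": 0},
  {"linear": [0, 0, 11], "turn": 0},
])

```text
clock: 10.52
tcp_pos: [0.5247, 0.129, 0.1003]
ee_rot: [[-0.031, 1.0, -0.0], [1.0, 0.031, -0.0], [-0.0, -0.0, -1.0]]
force: [-0.6, -0.6, -0.3]
width: 0.0096
```

It has gone 6 mm into the mouth with no force, so I'll push it home.

Request:
apply_moves([
  {"linear": [0, 0, 4], "turn": 0},
  {"linear": [0, 0, 8], "turn": 0},
  {"linear": [0, 0, 11], "turn": 0},
  {"linear": [0, 0, 13], "turn": 0},
  {"linear": [0, 0, 14], "turn": 0},
  {"linear": [0, 0, 14.5], "turn": 0},
  {"linear": [0, 0, 14.5], "turn": 0},
])

```text
clock: 11.4
tcp_pos: [0.525, 0.129, 0.0863]
ee_rot: [[-0.031, 1.0, 0.0], [1.0, 0.031, 0.0], [0.0, 0.0, -1.0]]
force: [0.1, 0.2, -0.3]
width: 0.0097
```

Run:
```python
from h import *
st()
d=snap("side","s6");i=d["f"]["img"][130:220,200:290,::-1]
cv2.imwrite("pics/s6c.png",cv2.resize(i,(600,600),interpolation=cv2.INTER_CUBIC))
```

```text
11.4 tcp [0.525, 0.129, 0.0863] yawy 1.76 F [0.1, 0.2, -0.3] T [-0.06, 0.15, -0.01] w 0.0097 q [8.4, 4.3, 102.9, -0.0, 72.8, 6.6]
```

View pics/s6c.png

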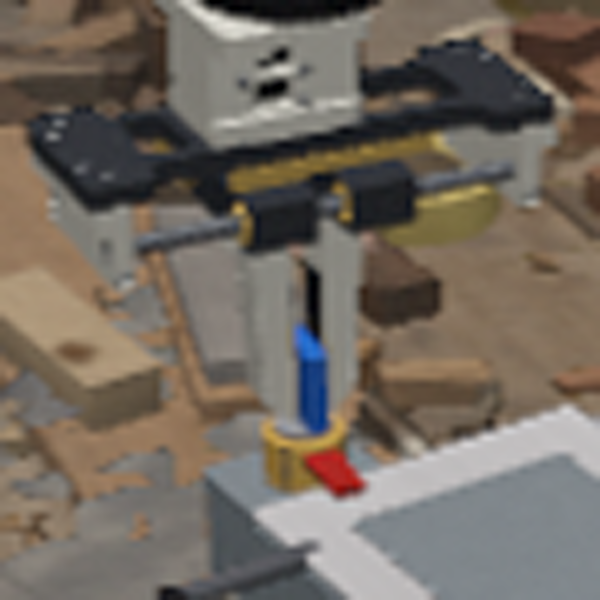

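Almost home, with no contact force yet. I'll press down gently until the collar seats.

Request:
apply_moves([
  {"linear": [0, 0, 0.7], "turn": 0},
  {"linear": [0, 0, 1.4], "turn": 0},
  {"linear": [0, 0, 1.4], "turn": 0},
])

```text
clock: 11.82
tcp_pos: [0.5251, 0.1291, 0.086]
ee_rot: [[-0.031, 1.0, 0.001], [1.0, 0.031, 0.0], [0.0, 0.001, -1.0]]
force: [-4.9, -0.6, 9.1]
width: 0.01
```

Request:
apply_moves([
  {"linear": [0, 0, -0.6], "turn": 7},
  {"linear": [0.1, -0.1, -0.6], "turn": 14},
  {"linear": [0.1, -0.3, -0.6], "turn": 21},
  {"linear": [0.1, -0.4, -0.6], "turn": 28},
  {"linear": [0.2, -0.5, -0.6], "turn": 35},
  {"linear": [0.2, -0.6, -0.6], "turn": 42},
  {"linear": [0.2, -0.6, -0.6], "turn": 42},
])

```text
clock: 12.7
tcp_pos: [0.5255, 0.1291, 0.0862]
ee_rot: [[0.646, 0.764, 0.003], [0.764, -0.646, -0.0], [0.002, 0.002, -1.0]]
force: [4.3, -1.0, 1.2]
width: 0.0095
```

Run:
```python
from h import *
st()
```

```text
12.7 tcp [0.5255, 0.1291, 0.0862] yawy -40.2 F [4.3, -1.0, 1.2] T [-0.21, -0.72, 0.05] w 0.0095 q [8.4, 4.2, 103.0, -0.0, 72.6, 48.6]
```

Request:
apply_moves([
  {"linear": [0.1, 0, 0], "turn": 8},
  {"linear": [0.2, 0, 0], "turn": 16},
  {"linear": [0.3, 0, 0], "turn": 24},
  {"linear": [0.4, 0, 0], "turn": 32},
  {"linear": [0.5, 0, 0], "turn": 39},
  {"linear": [0.5, 0, 0], "turn": 44},
  {"linear": [0.5, 0, 0], "turn": 47},
  {"linear": [0.5, 0, 0], "turn": 47},
])

```text
clock: 13.7
tcp_pos: [0.5259, 0.1285, 0.0862]
ee_rot: [[0.999, 0.05, 0.003], [0.05, -0.999, -0.002], [0.003, 0.002, -1.0]]
force: [4.7, -5.9, 2.0]
width: 0.0098
```

Run:
```python
from h import *
st(); d=snap("wrist","w7"); cv2.imwrite("pics/w7c.png",cv2.resize(d["f"]["img"][150:390,160:400,::-1],(600,600),interpolation=cv2.INTER_CUBIC))
d=snap("side","s7");i=d["f"]["img"][130:220,200:290,::-1]
cv2.imwrite("pics/s7c.png",cv2.resize(i,(600,600),interpolation=cv2.INTER_CUBIC))
```

```text
13.7 tcp [0.5259, 0.1285, 0.0862] yawy -87.11 F [4.7, -5.9, 2.0] T [-1.1, -0.73, 0.01] w 0.0098 q [8.4, 4.3, 102.9, -0.1, 72.6, 95.5]
```

View pics/w7c.png

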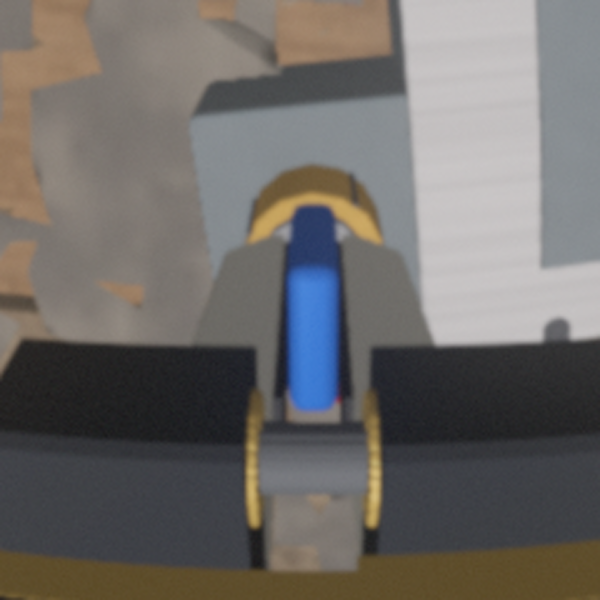

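View pics/s7c.png

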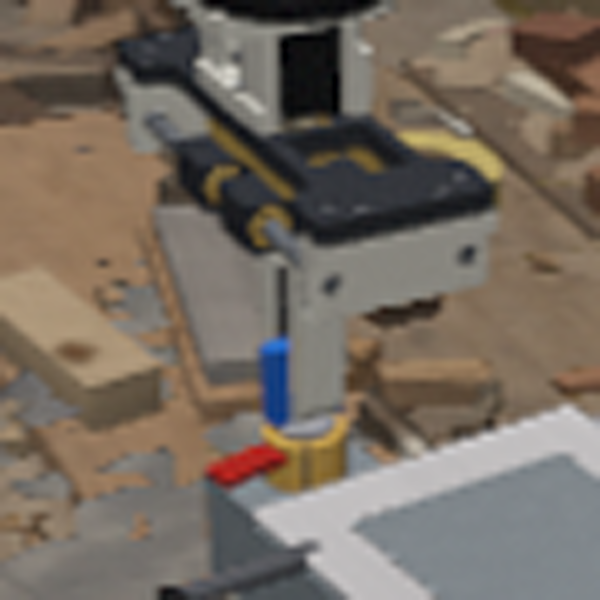

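Request:
apply_moves([
  {"linear": [0, 0, 1], "turn": 0},
  {"linear": [0, 0, 1], "turn": 0},
])

```text
clock: 14.05
tcp_pos: [0.526, 0.1285, 0.0861]
ee_rot: [[0.999, 0.051, 0.003], [0.051, -0.999, -0.002], [0.003, 0.002, -1.0]]
force: [-0.0, -6.9, 8.9]
width: 0.0095
```

Request:
apply_moves([
  {"linear": [0, 0, 0], "turn": 0},
  {"linear": [0, 0, 0], "turn": 0},
  {"linear": [0, 0, 0], "turn": 0},
  {"linear": [0, 0, 0], "turn": 0},
], claw=0)

```text
clock: 14.55
tcp_pos: [0.5242, 0.1297, 0.084]
ee_rot: [[0.999, 0.049, -0.001], [0.049, -0.999, -0.0], [-0.001, 0.0, -1.0]]
force: [0.3, 0.3, 0.5]
width: 0.044
```

Request:
apply_moves([
  {"linear": [0, 0, -10], "turn": 0},
  {"linear": [0, 0, -30], "turn": 0},
  {"linear": [0, 0, -70], "turn": 0},
  {"linear": [0, 0, -110], "turn": 0},
  {"linear": [0, 0, -130], "turn": 0},
  {"linear": [0, 0, -130], "turn": 0},
])

```text
clock: 15.3
tcp_pos: [0.5256, 0.1298, 0.2161]
ee_rot: [[0.999, 0.048, 0.003], [0.048, -0.999, 0.001], [0.003, -0.0, -1.0]]
force: [0.8, -0.1, -0.2]
width: 0.0466
```

Run:
```python
from h import *
st(); d=snap("wrist","w8"); cv2.imwrite("pics/w8c.png",cv2.resize(d["f"]["img"][90:330,160:480,::-1],(800,600),interpolation=cv2.INTER_CUBIC))
```

```text
15.3 tcp [0.5256, 0.1298, 0.2161] yawy -87.24 F [0.8, -0.1, -0.2] T [0.04, 0.17, 0.01] w 0.0466 q [8.4, -1.7, 95.1, 0.0, 86.5, 95.7]
```

View pics/w8c.png

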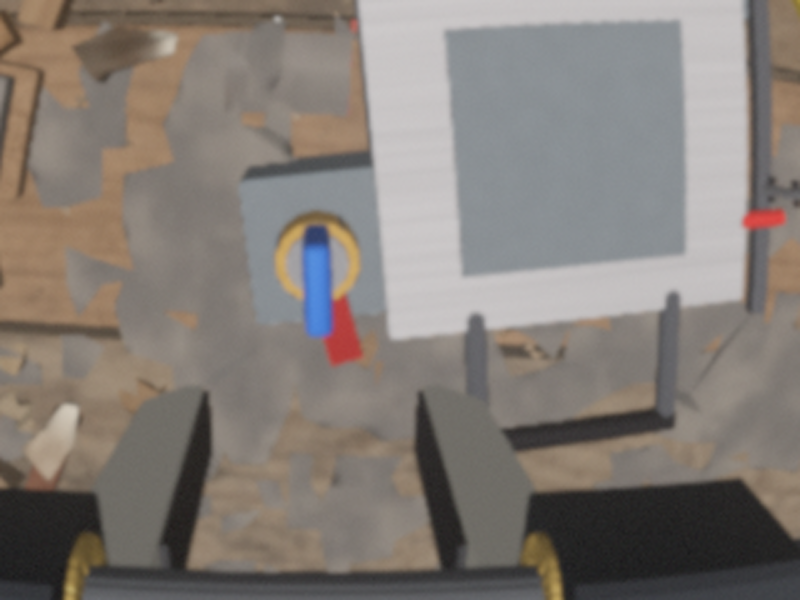

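Run:
```python
from h import *
d=pickle.load(open("pics/w8.pkl","rb"))
P=lambda u,v,z:pix2world(d,160+u/2.5,90+v/2.5,z)[:2]
L=P(318,257,.0775);T=P(344.5,361,.0745)
c1=P(391,338,.066);c2=P(745,298,.066)
a=lambda v:np.degrees(np.arctan2(v[1],v[0]))
print(L,T,np.linalg.norm(T-L),"tongue dir",a(T-L),"flap front dir(-y)",a(c2-c1), np.linalg.norm(c2-c1))
print("lock deg",a(c2-c1)-a(T-L))
k1,k2=P(317,240,.1175),P(318,333,.1175);print("key dir",a(k2-k1),np.linalg.norm(k1-k2),(k1+k2)/2)
b1,b2=P(500,440,.063),P(672,420,.063);print(b1,b2)
```

```text
[0.52693334 0.12808432] [0.48268644 0.11493959] 0.04615812667282787 tongue dir -163.45452866715337 flap front dir(-y) -81.17837122496998 0.16396167310571627
lock deg 82.27615744218339
key dir -176.50504298286234 0.03326469428636629 [0.52691982 0.12844818]
[0.44225092 0.04143384] [ 0.45318391 -0.04266666]
```

Tongue at 82° (1.44 rad), off the flap, with the key seated. Next is the bar.

Request:
apply_moves([
  {"linear": [-20, 28, 0], "turn": -10},
  {"linear": [-45, 64, 0], "turn": -20},
  {"linear": [-65, 92, 0], "turn": -30},
  {"linear": [-83, 118, 0], "turn": -40},
  {"linear": [-83, 118, 10], "turn": -50},
  {"linear": [-83, 118, 30], "turn": -60},
  {"linear": [-83, 118, 50], "turn": -70},
  {"linear": [-83, 118, 60], "turn": -80},
  {"linear": [-83, 118, 60], "turn": -90},
  {"linear": [-83, 118, 60], "turn": -95.8},
  {"linear": [-83, 118, 60], "turn": -95.8},
], claw=0.3)

```text
clock: 16.73
tcp_pos: [0.446, 0.0078, 0.1522]
ee_rot: [[-0.148, 0.989, -0.004], [0.989, 0.148, 0.0], [0.001, -0.003, -1.0]]
force: [0.2, -0.7, -0.6]
width: 0.0325
```

Run:
```python
from h import *
st(); d=snap("wrist","w9"); cv2.imwrite("pics/w9c.png",cv2.resize(d["f"]["img"][90:390,120:520,::-1],(800,600),interpolation=cv2.INTER_CUBIC))
```

```text
16.73 tcp [0.446, 0.0078, 0.1522] yawy 8.52 F [0.2, -0.7, -0.6] T [-0.11, 0.08, -0.02] w 0.0325 q [-5.6, -14.6, 113.4, -0.0, 81.4, -14.1]
```

View pics/w9c.png

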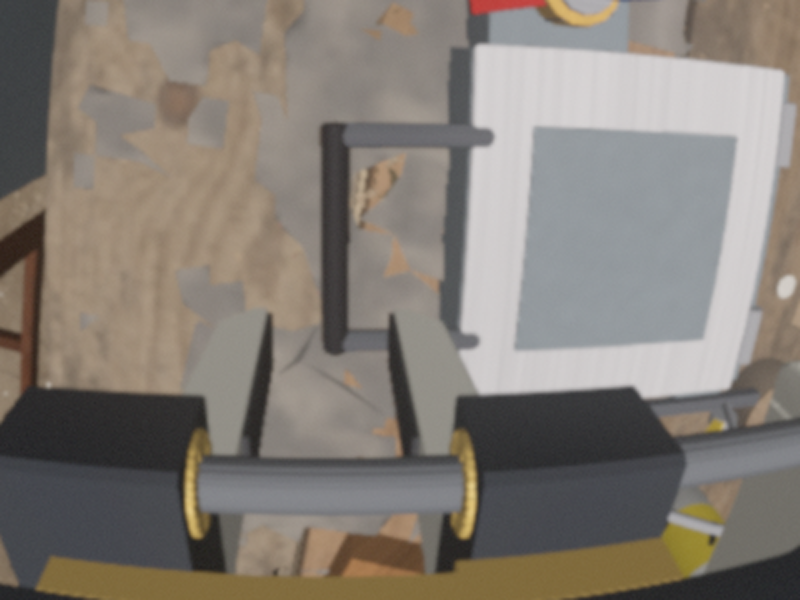

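Run:
```python
from h import *
d=pickle.load(open("pics/w9.pkl","rb"))
R=np.array(d["o"]["ee_rot"]);t=np.array(d["o"]["tcp_pos"])
for uv in [(335,123),(335.5,240),(335,352)]:
    p=pix2world(d,120+uv[0]/2,90+uv[1]/2,.063);print(np.round(p,4),np.round(R.T@(p-t)*1000,1))
```

```text
[0.4405 0.0562 0.063 ] [48.6  2.1 89.2]
[0.448  0.0082 0.063 ] [-0.   2.4 89.2]
[ 0.4557 -0.0434  0.063 ] [-52.2   2.4  89.1]
```

Request:
apply_moves([
  {"linear": [-1, 2.2, 15], "turn": 0},
  {"linear": [-1, 2.2, 50], "turn": 0},
  {"linear": [-1, 2.2, 80], "turn": 0},
  {"linear": [-1, 2.2, 98], "turn": 0},
  {"linear": [-1, 2.2, 106], "turn": 0},
  {"linear": [-1, 2.2, 108], "turn": 0},
  {"linear": [-1, 2.2, 108], "turn": 0},
])

```text
clock: 17.65
tcp_pos: [0.4501, 0.007, 0.0468]
ee_rot: [[-0.149, 0.989, 0.001], [0.989, 0.149, -0.0], [-0.0, 0.001, -1.0]]
force: [-0.0, -0.1, 0.4]
width: 0.0331
```

Request:
apply_moves([
  {"linear": [0, 0, 0], "turn": 0},
  {"linear": [0, 0, 0], "turn": 0},
  {"linear": [0, 0, 0], "turn": 0},
  {"linear": [0, 0, 0], "turn": 0},
  {"linear": [0, 0, 0], "turn": 0},
], claw=1, force=30)

```text
clock: 18.27
tcp_pos: [0.4478, 0.0067, 0.0466]
ee_rot: [[-0.149, 0.989, -0.004], [0.989, 0.149, -0.001], [-0.0, -0.004, -1.0]]
force: [-12.0, -2.3, 11.6]
width: 0.0111
```

Run:
```python
from h import *
st(); d=snap("wrist","w10"); cv2.imwrite("pics/w10c.png",cv2.resize(d["f"]["img"][90:390,120:520,::-1],(800,600),interpolation=cv2.INTER_CUBIC))
d=snap("side","s10");
for q in ["mark_tab","flap_pointer"]:
    print(q,[(np.round(b["centre"],4).tolist(),round(b["confidence"],2)) for b in boxes_of(d["f"],q)[:2]])
i=d["f"]["img"][120:270,200:350,::-1]
cv2.imwrite("pics/s10c.png",cv2.resize(i,(600,600),interpolation=cv2.INTER_CUBIC))
d=snap("top","t10");i=d["f"]["img"][160:260,230:340,::-1]
cv2.imwrite("pics/t10c.png",cv2.resize(i,(660,600),interpolation=cv2.INTER_CUBIC))
```

```text
18.27 tcp [0.4478, 0.0067, 0.0466] yawy 8.57 F [-12.0, -2.3, 11.6] T [-0.45, 2.24, -0.01] w 0.0111 q [-5.7, -7.1, 118.6, -0.1, 68.7, -14.2]
mark_tab [([0.5923, -0.0776, 0.1314], 0.73)]
flap_pointer [([0.5608, 0.0045, 0.0658], 0.7)]
```

View pics/w10c.png

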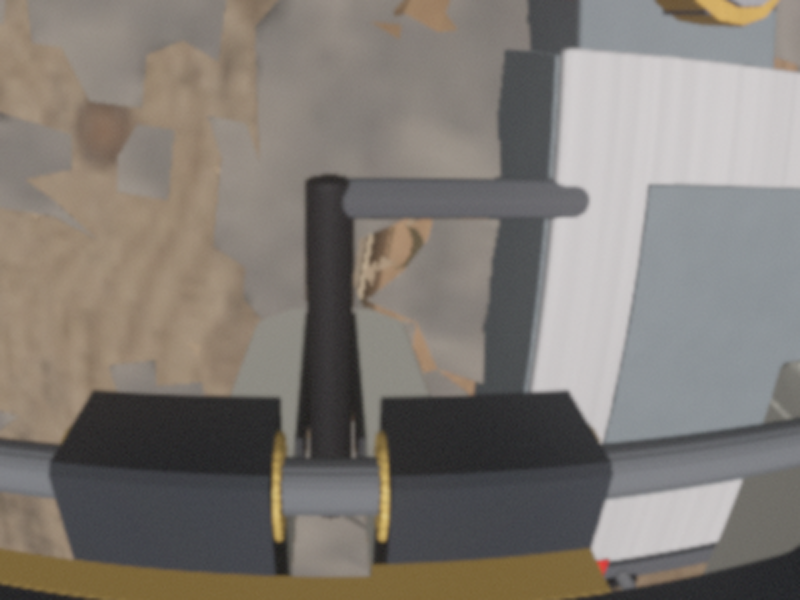

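View pics/s10c.png

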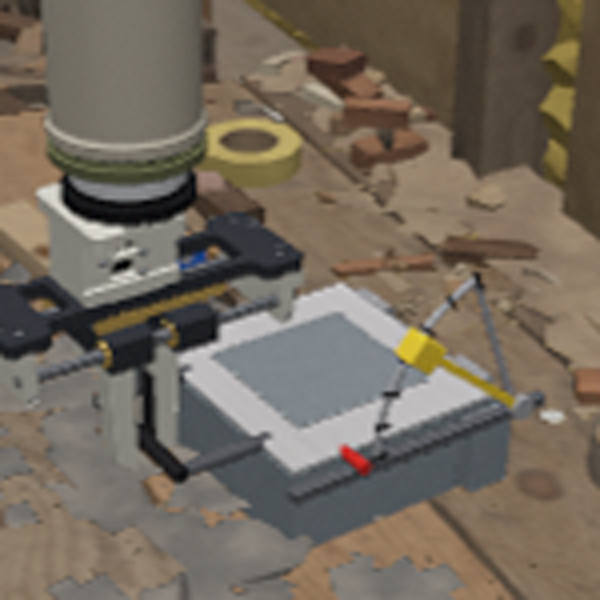

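View pics/t10c.png

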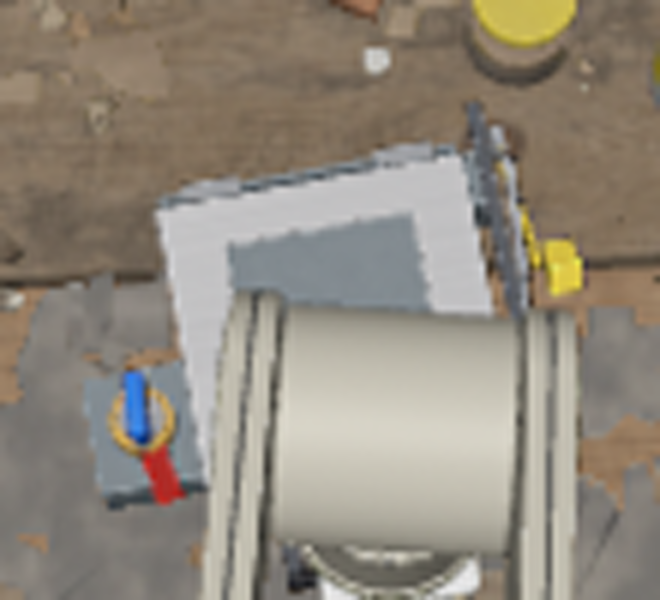

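```bash
cat > m2.py <<'E'
from h import *
from scipy.optimize import brentq
th=np.radians(8.6);U=np.array([np.cos(th),np.sin(th),0]);V=np.array([-np.sin(th),np.cos(th),0]);Z=np.array([0,0,1.])
bar=np.array([.448,.0078,.063]);H=bar+.21*U
def pt(a,r,v): return H+r*(-np.cos(a)*U+np.sin(a)*Z)+v*V
def rayw(d,u,v):
    p0=cam(d)[:3,3];p=pix2world(d,u,v,0.0);w=p-p0;return p0,w/np.linalg.norm(w)
def plane(d,u,v,lat):
    "intersect with plane at lateral offset lat: return angle,radius"
    p0,w=rayw(d,u,v);s=(lat-(p0-H)@V)/(w@V);q=p0+s*w-H;return np.arctan2(q@Z,-q@U),np.hypot(q@Z,q@U)
def yel(d,box):
    im=cv2.cvtColor(np.ascontiguousarray(d["f"]["img"]),cv2.COLOR_RGB2HSV);m=cv2.inRange(im,(22,150,110),(35,255,255))
    x0,y0,x1,y1=box;k=np.zeros_like(m);k[y0:y1,x0:x1]=m[y0:y1,x0:x1];return k
if __name__=="__main__":
    L=lambda n:pickle.load(open(f"pics/{n}.pkl","rb"))
    s,t,w=L("s10"),L("t10"),L("w1")
    print("H",H)
    S=lambda a,b:(200+a/4,120+b/4)
    for lat in (-.1,-.105,-.11,-.115):
        print(lat,"pointer end",plane(s,*S(367,465),lat),"tab ctr",plane(s,*S(420,351),lat))
    # predicted pixels
    for lat in (-.1,-.106,-.112):
        print(lat,"pointer0 pred crop",[(x-200)*4 for x in world2pix(s,pt(0,.118,lat))][:1],(world2pix(s,pt(0,.118,lat))[1]-120)*4)
    i=w["f"]["img"][250:340,290:380,::-1];cv2.imwrite("pics/w1e.png",cv2.resize(i,(600,600),interpolation=cv2.INTER_CUBIC))
    i=s["f"]["img"][185:245,275:345,::-1];cv2.imwrite("pics/s10e.png",cv2.resize(i,(700,600),interpolation=cv2.INTER_CUBIC))
E
python3 m2.py
```

```text
H [0.65563884 0.03920242 0.063     ]
-0.1 pointer end (np.float64(-0.018388609669449905), np.float64(0.11432019904665776)) tab ctr (np.float64(0.6761703171525775), np.float64(0.10224724595234623))
-0.105 pointer end (np.float64(0.020279032297823567), np.float64(0.11818366447728158)) tab ctr (np.float64(0.6808340089108862), np.float64(0.10795687386744283))
-0.11 pointer end (np.float64(0.05644844361659857), np.float64(0.12221251637105776)) tab ctr (np.float64(0.6850290922487206), np.float64(0.11366861393021532))
-0.115 pointer end (np.float64(0.09026824432447011), np.float64(0.12639094008460292)) tab ctr (np.float64(0.6888226894609766), np.float64(0.1193821629792142))
-0.1 pointer0 pred crop [np.float64(361.9686423125693)] 464.07561983699156
-0.106 pointer0 pred crop [np.float64(368.10358143159806)] 469.15295954171916
-0.112 pointer0 pred crop [np.float64(374.29269506045944)] 474.2751346367286
```

View pics/w1e.png

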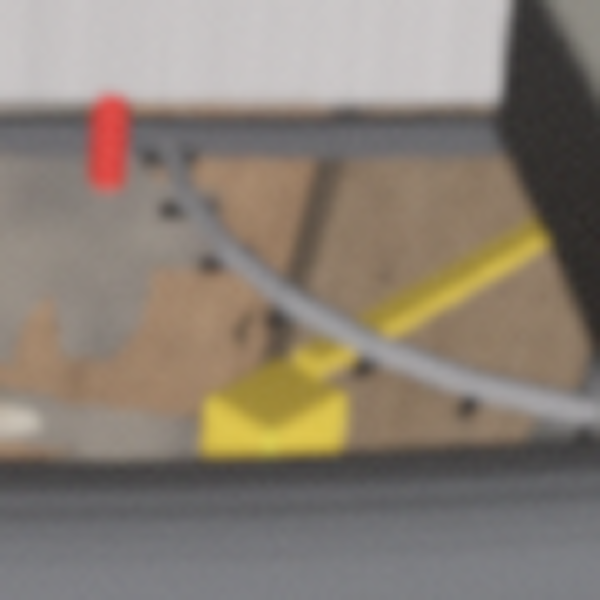

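View pics/s10e.png

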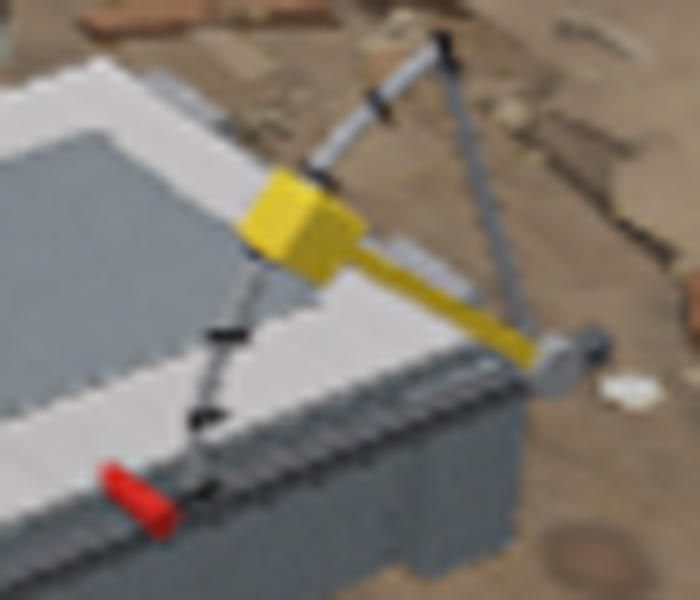

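```bash
cat > m3.py <<'E'
from m2 import *
from scipy.optimize import differential_evolution
L=lambda n:pickle.load(open(f"pics/{n}.pkl","rb"))
s,w,t=L("s10"),L("w1"),L("t10")
K=8
views=[(s,(294,198,313,216)),(w,(316,300,346,318)),(t,(317,195,330,212))]
masks=[]
for d,(x0,y0,x1,y1) in views:
    im=cv2.resize(np.ascontiguousarray(d["f"]["img"][y0:y1,x0:x1]),None,fx=K,fy=K,interpolation=cv2.INTER_CUBIC)
    h=cv2.cvtColor(im,cv2.COLOR_RGB2HSV);m=cv2.inRange(h,(20,150,100),(36,255,255))
    m=cv2.morphologyEx(m,cv2.MORPH_OPEN,cv2.getStructuringElement(cv2.MORPH_ELLIPSE,(37,37)));masks.append(m>0)
    cv2.imwrite(f"pics/mask{len(masks)}.png",m)
def corners(m,c,a,b):
    rad=-np.cos(m)*U+np.sin(m)*Z; tan=np.sin(m)*U+np.cos(m)*Z
    C=H+.118*rad+c*V
    return [C+i*a/2*rad+j*.009*tan+k*b/2*V for i in(-1,1) for j in(-1,1) for k in(-1,1)]
def cost(p,sel,ret=False):
    m,c,a,b=p[:4];tot=0
    for n,i in enumerate(sel):
        d,(x0,y0,x1,y1)=views[i];dx,dy=p[4+2*n:6+2*n]
        q=np.array([world2pix(d,x) for x in corners(m,c,a,b)])+[dx,dy]
        q=((q-[x0,y0]+.5)*K-.5)
        im=np.zeros(masks[i].shape,np.uint8);cv2.fillConvexPoly(im,cv2.convexHull(np.round(q*16).astype(np.int32)),1,shift=4)
        im=im>0;tot+=1-(im&masks[i]).sum()/((im|masks[i]).sum())
    return tot/len(sel)+ .003*np.sum(np.square(p[4:]))
for sel in [(0,),(1,),(2,),(0,1),(0,1,2)]:
    r=differential_evolution(cost,[(.45,.9),(-.125,-.104),(.004,.02),(.004,.02)]+[(-2,2)]*(2*len(sel)),args=(sel,),seed=1,maxiter=60,popsize=12)
    print(sel,np.round(r.x,4),round(r.fun,3))
E
time python3 m3.py
```

```text
(0,) [ 0.7069 -0.1123  0.0129  0.0179 -0.2969  0.7514] 0.145
(1,) [ 0.7096 -0.1118  0.0192  0.0131 -0.2442 -0.0347] 0.099
(2,) [ 8.075e-01 -1.120e-01  1.870e-02  1.880e-02 -5.000e-04 -7.000e-04] 1.0
(0, 1) [ 0.7036 -0.1127  0.0187  0.0127 -0.2569  0.5058  0.2112 -0.5049] 0.123
(0, 1, 2) [ 0.7021 -0.112   0.0181  0.0134 -0.0741  0.5825  0.2363  0.0882  0.1308
  0.2358] 0.419
real	0m28.417s
user	0m28.438s
sys	0m0.224s
```

Request:
apply_moves([
  {"linear": [0, 0.1, -5], "turn": 0},
  {"linear": [0, 0.3, -10.5], "turn": 0},
  {"linear": [0, 0.6, -16], "turn": 0},
  {"linear": [0, 1.0, -21], "turn": 0},
  {"linear": [0, 1.0, -21], "turn": 0},
])

```text
clock: 19.15
tcp_pos: [0.4486, 0.0069, 0.0666]
ee_rot: [[-0.149, 0.989, -0.004], [0.989, 0.149, -0.001], [-0.0, -0.004, -1.0]]
force: [-5.6, -2.3, -0.9]
width: 0.0111
```

Run:
```python
from h import *
st(); d=snap("side","s11");i=d["f"]["img"][120:270,200:350,::-1]
cv2.imwrite("pics/s11c.png",cv2.resize(i,(600,600),interpolation=cv2.INTER_CUBIC))
```

```text
19.15 tcp [0.4486, 0.0069, 0.0666] yawy 8.56 F [-5.6, -2.3, -0.9] T [-0.5, 1.17, 0.03] w 0.0111 q [-5.6, -8.7, 117.7, -0.1, 71.2, -14.2]
```

View pics/s11c.png

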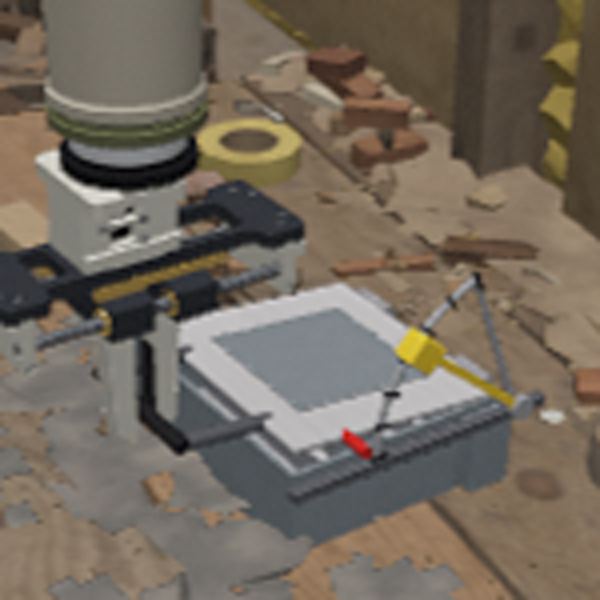

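Request:
apply_moves([
  {"linear": [0, 1.4, -10.4], "turn": 0},
  {"linear": [0, 3.2, -20.7], "turn": 0},
  {"linear": [0, 5.5, -31], "turn": 0},
  {"linear": [0, 8.4, -41.1], "turn": 0},
  {"linear": [0, 11.7, -51], "turn": 0},
  {"linear": [0, 15.6, -60.8], "turn": 0},
  {"linear": [0, 19.9, -70.3], "turn": 0},
  {"linear": [0, 24.7, -79.7], "turn": 0},
  {"linear": [0, 30, -88.8], "turn": 0},
  {"linear": [0, 35.7, -97.6], "turn": 0},
  {"linear": [0, 40.6, -104.4], "turn": 0},
  {"linear": [0, 40.6, -104.4], "turn": 0},
  {"linear": [0, 40.6, -104.4], "turn": 0},
])

```text
clock: 20.82
tcp_pos: [0.4868, 0.0127, 0.1725]
ee_rot: [[-0.149, 0.989, -0.009], [0.989, 0.149, -0.001], [0.0, -0.009, -1.0]]
force: [-26.7, -3.6, 16.7]
width: 0.0107
```

Run:
```python
from h import *
st(); d=snap("side","s12");i=d["f"]["img"][120:270,200:350,::-1]
cv2.imwrite("pics/s12c.png",cv2.resize(i,(600,600),interpolation=cv2.INTER_CUBIC))
i=d["f"]["img"][185:245,275:345,::-1];cv2.imwrite("pics/s12e.png",cv2.resize(i,(700,600),interpolation=cv2.INTER_CUBIC))
d=snap("wrist","w12");cv2.imwrite("pics/w12.png",d["f"]["img"][:,:,::-1])
```

```text
20.82 tcp [0.4868, 0.0127, 0.1725] yawy 8.55 F [-26.7, -3.6, 16.7] T [-0.75, 4.88, 0.04] w 0.0107 q [-4.5, -8.2, 105.8, -0.1, 83.0, -13.0]
```

View pics/s12c.png

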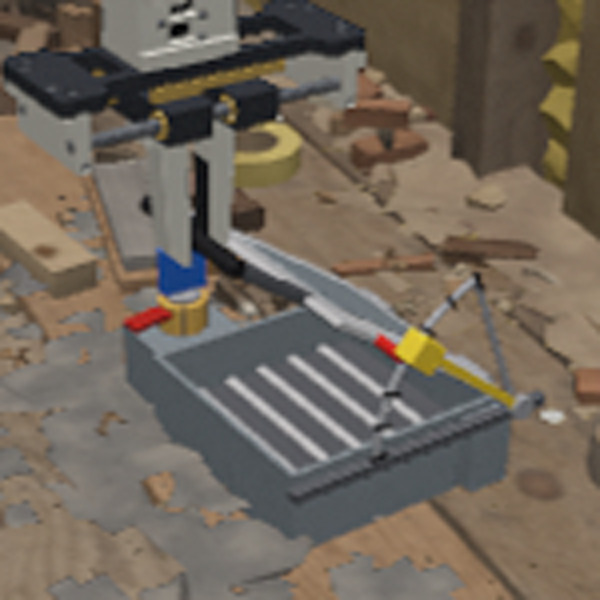

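View pics/s12e.png

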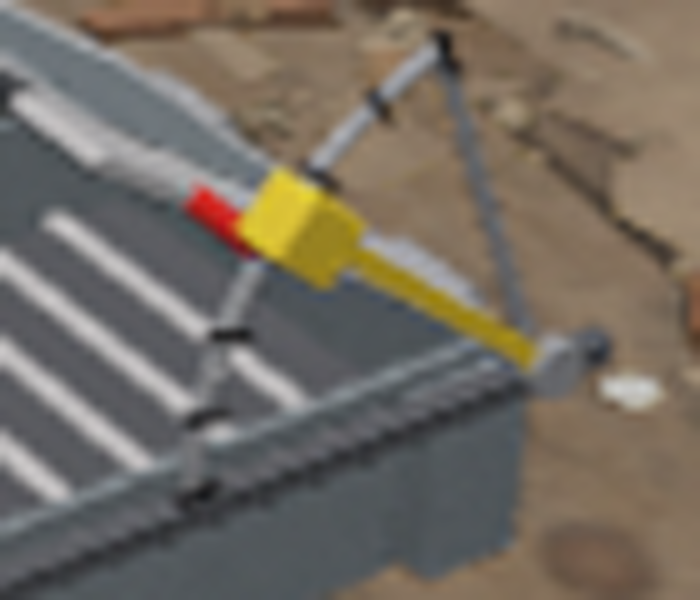

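View pics/w12.png

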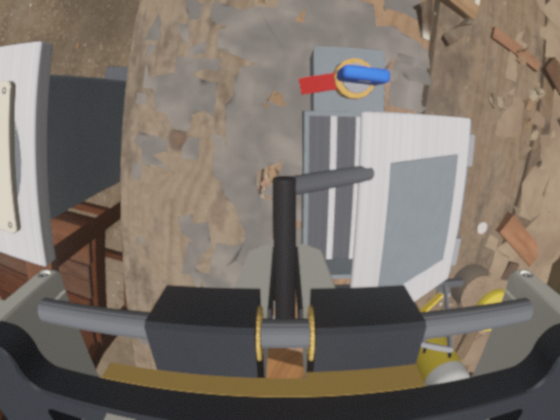

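Run:
```python
from m2 import *
d=pickle.load(open("pics/s12.pkl","rb"))
E=lambda p:np.round([(x-y)*10 for x,y in zip(world2pix(d,p),(275,185))],0).tolist()
for a in (0,.6,.643,.66,.68,.7,.72): print(a,"root",E(pt(a,.118,-.082)),"end",E(pt(a,.118,-.104)),"tabc",E(pt(a,.118,-.112)),"arm",E(pt(a,.03,-.112)),E(pt(a,.1,-.112)))
o=d["o"];b=np.array(o["tcp_pos"])-H
print("bar angle from tcp",np.arctan2(b[2]+.0164,-(b@U)),np.hypot(b[2]+.0164,b@U))
print(get_obs()["clock"])
```

```text
0 root [110.0, 473.0] end [165.0, 519.0] tabc [186.0, 536.0] arm [481.0, 418.0] [248.0, 511.0]
0.6 root [191.0, 205.0] end [249.0, 248.0] tabc [271.0, 264.0] arm [503.0, 352.0] [321.0, 283.0]
0.643 root [202.0, 186.0] end [261.0, 228.0] tabc [283.0, 244.0] arm [506.0, 347.0] [331.0, 266.0]
0.66 root [207.0, 178.0] end [265.0, 221.0] tabc [287.0, 236.0] arm [507.0, 346.0] [335.0, 260.0]
0.68 root [212.0, 170.0] end [271.0, 212.0] tabc [293.0, 227.0] arm [508.0, 343.0] [339.0, 252.0]
0.7 root [218.0, 161.0] end [277.0, 203.0] tabc [299.0, 219.0] arm [510.0, 341.0] [344.0, 245.0]
0.72 root [224.0, 152.0] end [283.0, 194.0] tabc [304.0, 210.0] arm [511.0, 339.0] [349.0, 238.0]
bar angle from tcp 0.6347713124135494 0.2122899506274543
20.925
```

Request:
apply_moves([
  {"linear": [0, 0, -3.5], "turn": 0},
  {"linear": [0, 2, -6.5], "turn": 0},
  {"linear": [0, 4, -9.5], "turn": 0},
  {"linear": [0, 6, -12.5], "turn": 0},
  {"linear": [0, 6, -12.5], "turn": 0},
  {"linear": [0, 6, -12.5], "turn": 0},
])

```text
clock: 21.68
tcp_pos: [0.4957, 0.0141, 0.1849]
ee_rot: [[-0.149, 0.989, -0.002], [0.989, 0.149, -0.0], [0.0, -0.002, -1.0]]
force: [-7.8, -0.0, 3.1]
width: 0.0111
```

Run:
```python
from m2 import *
st(); d=snap("side","s13")
i=d["f"]["img"][185:245,275:345,::-1];cv2.imwrite("pics/s13e.png",cv2.resize(i,(700,600),interpolation=cv2.INTER_CUBIC))
b=np.array(d["o"]["tcp_pos"])-H
print("bar angle from tcp",np.arctan2(b[2]+.0164,-(b@U)),np.hypot(b[2]+.0164,b@U))
```

```text
21.68 tcp [0.4957, 0.0141, 0.1849] yawy 8.56 F [-7.8, -0.0, 3.1] T [-0.31, 1.56, -0.03] w 0.0111 q [-4.3, -7.7, 103.9, -0.0, 83.9, -12.8]
bar angle from tcp 0.7072035606098969 0.21292246207183751
```

View pics/s13e.png

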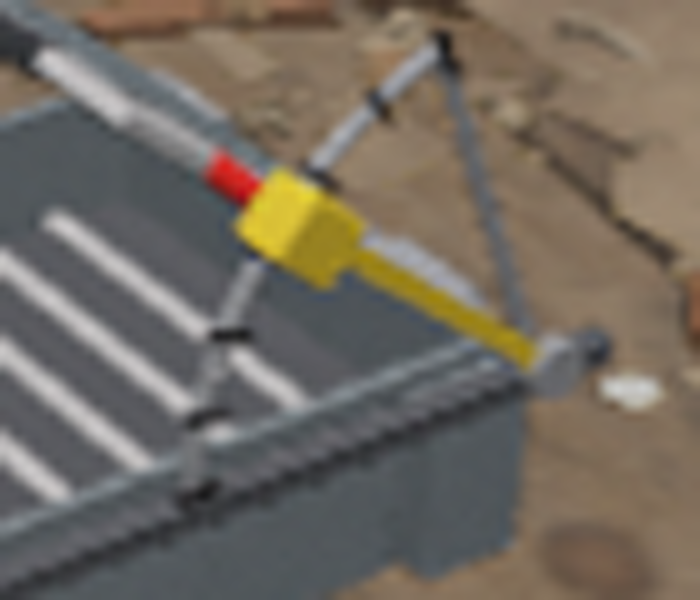

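```bash
python3 - <<'E'
from m2 import *
w=pickle.load(open("pics/w1.pkl","rb"));s=pickle.load(open("pics/s10.pkl","rb"))
for n,d,uvs in (("wrist",w,[(306.3,276.5),(306.8,265.5)]),("side",s,[(275+16.8,185+52.2),(275+10.8,185+47)])):
    for uv in uvs:
        q=pix2world(d,*uv,.063)-H; print(n,"r",-(q@U),"lat",q@V)
E
cat > m4.py <<'E'
import m2,sys
import numpy as np
base=m2.H.copy()
E
python3 - <<'E'
import os;os.chdir('.')
import re
src=open('m3.py').read().split("for sel in")[0]
import sys;sys.path.insert(0,'.')
exec(src)
H0=H.copy()
for du in (-.003,-.0015,0):
    H=H0+du*U
    for sel in [(0,),(1,),(0,1)]:
        r=differential_evolution(cost,[(.45,.9),(-.120,-.106),(.008,.02),(.008,.02)]+[(-.7,.7)]*(2*len(sel)),args=(sel,),seed=1,maxiter=40,popsize=10)
        print(du,sel,np.round(r.x,4),round(r.fun,3))
E
```

```text
wrist r 0.11677484791480965 lat -0.10166115058515277
wrist r 0.11703024417979761 lat -0.08384631301067136
side r 0.11823033136319828 lat -0.10543392103241554
side r 0.11767775852829462 lat -0.08086078570001512
-0.003 (0,) [ 0.7173 -0.1133  0.0184  0.0122  0.2099  0.6233] 0.139
-0.003 (1,) [ 0.7318 -0.1129  0.0188  0.0193  0.3841  0.3572] 0.101
-0.003 (0, 1) [ 0.7206 -0.1131  0.0164  0.0148  0.1394  0.6908  0.6916 -0.5723] 0.139
-0.0015 (0,) [ 0.713  -0.1144  0.0192  0.012  -0.5531  0.3938] 0.14
-0.0015 (1,) [ 0.7198 -0.1096  0.0189  0.0106  0.1039  0.1752] 0.099
-0.0015 (0, 1) [ 0.7094 -0.1119  0.0181  0.013   0.2754  0.6719  0.618   0.0361] 0.127
0 (0,) [ 0.7011 -0.1123  0.0195  0.0115 -0.1595  0.3878] 0.143
0 (1,) [ 0.7092 -0.1109  0.0194  0.0108 -0.2518 -0.078 ] 0.099
0 (0, 1) [ 0.7024 -0.1125  0.0193  0.012  -0.2195  0.495   0.3949 -0.4661] 0.123
```

Request:
apply_moves([
  {"linear": [0, 0, 0], "turn": 0},
  {"linear": [0, 0, 0], "turn": 0},
  {"linear": [0, 0, 0], "turn": 0},
  {"linear": [0, 0, 0], "turn": 0},
])

```text
clock: 22.22
tcp_pos: [0.4957, 0.0141, 0.1849]
ee_rot: [[-0.149, 0.989, -0.002], [0.989, 0.149, -0.0], [0.0, -0.002, -1.0]]
force: [-7.8, -0.6, 2.8]
width: 0.0106
```

Run:
```python
from m2 import *
st(); d=snap("side","s14")
i=d["f"]["img"][120:270,200:350,::-1];cv2.imwrite("pics/s14c.png",cv2.resize(i,(600,600),interpolation=cv2.INTER_CUBIC))
i=d["f"]["img"][195:220,285:315,::-1];cv2.imwrite("pics/s14e.png",cv2.resize(i,(720,600),interpolation=cv2.INTER_CUBIC))
b=np.array(d["o"]["tcp_pos"])-H
print("bar angle from tcp",np.arctan2(b[2]+.0164,-(b@U)))
```

```text
22.23 tcp [0.4957, 0.0141, 0.1849] yawy 8.56 F [-7.8, -0.6, 2.8] T [-0.28, 1.57, 0.04] w 0.0106 q [-4.3, -7.7, 103.9, -0.0, 83.9, -12.8]
bar angle from tcp 0.7071713072752374
```

View pics/s14e.png

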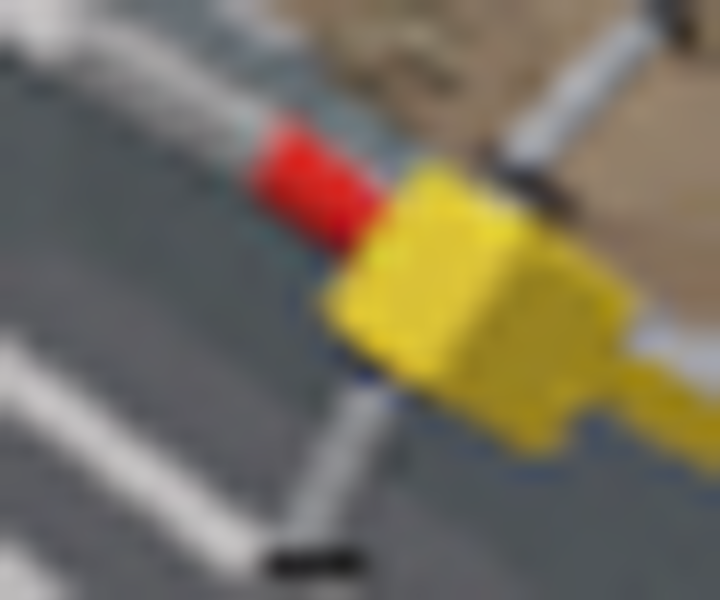

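View pics/s14c.png

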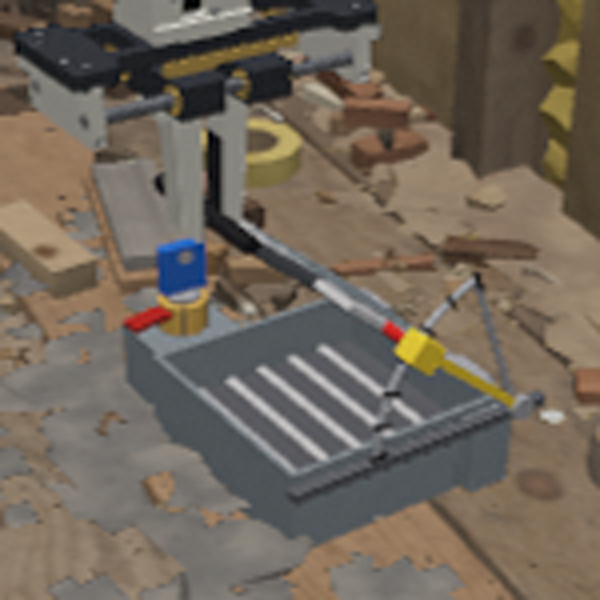

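The red pin meets the middle of the yellow tab's 18 mm side in the side view. The arm is still and the key stands home in the lock, with the tongue at the front. I'm handing it in.

Run:
```python
from cell import *
print(close_job());
```

```text
the job is handed in; nothing more can be done
None
```

The job is handed in at about 22 s of the 67 s allowed. The key is in the lock and turned, and the arm is still holding the flap at the yellow mark.

**Key and lock:** I lifted the key out of its stand and pushed it in until the collar seated, with about 9 N pushing back. I turned it clockwise and left it there. In the wrist view the lock measured about 82° (1.44 rad), so the tongue is off the flap. In the later pictures the key still stands in the lock with the tongue at the front.

**Flap:** I pinched the bar across x and swung it up along its arc. Halfway up I was pushing inward along the flap with about 31 N, so I eased outward. The last reading was about 8 N, and the pose was unchanged over the half-second hold before handing in.

**Mark:** My fits put the mark at about 0.70 rad (0.69 to 0.71). The pointer read 0.69 to 0.70 rad in the side view, and 0.707 rad worked out from the arm's pose. They agree to about 0.01 to 0.02 rad, and in the last side picture the red pin runs into the middle of the yellow tab.

**Checks that disagreed:**
- The trained networks were several millimetres off on the lock and gave poor points for the bar and pointer, so I used my own pixel measurements there.
- The top camera gave no usable fit for the mark.
- I did not re-measure the blocks and the whetstone at the end. The arm only passed well above or beside them, and I saw no contact.

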